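# Level the crooked potter's stand

### The arm

A 6-joint arm with a two-finger parallel gripper is mounted at the origin on the work surface. World frame = base frame: x ahead of the robot, y to its left, z up, the work surface at z = 0. Lengths are in mm, angles in rad, forces in N, time in s.
With the tool pointing down it reaches from about 275 to 1000 mm from the base axis. Payload 8.4 kg.
Tool frame: the origin (TCP) lies at the very end of the fingers, on their centre line; the grasp point (between the pads) lies 19 mm behind it (r.pinch_z is the distance from the TCP to the grasp point, in mm); z points along the fingers, y is the direction in which the jaws open and shut (so a half turn about z gives the same grasp; the last joint's range is limited). The gripper opens to 85 mm and grips with 20 to 120 N. Pads are 22 mm wide; open, the fingers measure 114 mm over their backs; the gripper's body (76 mm by 85 mm) begins 54 mm behind the grasp point. The pads swing forward as they close: fully open they stand 13 mm farther back than shut.
Start: joints at [1.274, 0.353, 1.633, -0, 1.155, -0.002], TCP at [181.591, 598.04, 200.381] pointing down, gripper open.
Joint ranges: [-2.63, 2.63], [-0.92, 2.1], [0.06, 2.66], [-1.3, 4.44], [0, 2.69], [-3.02, 3.02]. Speed limits (rad/s): [2.22, 2.22, 2.79, 3.14, 3.14, 3.14].

### API

Orientations are given as [roll, pitch, yaw] about the fixed x, y, z axes, in that order (R = Rz(yaw) Ry(pitch) Rx(roll)).
In Python, from rig import r, optics gives the robot as it stands.
- The arm moves only by the shell command python3 -m creep 'ROWS' [FORCE]. ROWS is JSON, a list of rows, each an object with "dp": the shift along the tool's x, y, z in mm, a list of three; "angular": the turn, a rotation vector about the tool's x, y, z in rad, a list of three; "fingers": the finger opening in mm, from 0 to 85.4. In form: [{"dp": [dx, dy, dz], "angular": [wx, wy, wz], "fingers": fingers}, ...]. A call has 1 to 5 rows; each row is the pose to reach, as a shift and turn from the pose commanded when the call began, along the tool's axes at that moment; what a row does not reach only later rows make up. A row lasts 1/12 s, in which the tool goes at most 41.7 mm and 7.16 degrees, less where a joint would pass 70% of its speed; a pose out of reach is approached as far as the arm can. A call with a gripper value outside its range is refused whole. The fingers move at their own pace and stop on an object; FORCE is the grip in N (left out, the last holds). Time passes only in rows, so rows that repeat a pose let the fingers close. It gives the time, the measured TCP pose, the force and the opening at its end, in the units of the state.
- r.sense(): the state, without advancing time (a new reading comes with each control period).
- optics.grab_frame(name): name is "side" or "top"; returns the picture (384x512x3 uint8, blue, green, red); there is no depth.
- optics.camera_params(name): a dict with "fx", "fy", "cx", "cy" (pixels), "eye" and "rotation" of the camera in the world. Camera axes: x right, y up, looking along -z (the intrinsics and any distortion apply to the point x, -y, -z); pixel columns grow to the right and rows downward; lengths in mm; the calibration is good to about 2 mm. A picture is of the moment at which its call begins. camera_params takes no time and is no camera call.
- r.sign_off(): hands the job in, once; it reports no verdict.
The state is a dict: "clock": time; "qpos": joint angles; "qvel": joint speeds; "joint_efforts": joint torques, N m; "eef_pos": TCP position; "tcp_rot": TCP orientation; "contact_force": force on the tool from outside, world axes, zero at the start; "wrist_torque": the same for the moment, N m; "opening": opening from 0.0 (shut) to 1.0 (fully open).
Only numpy, scipy, OpenCV 4.12 (cv2) and the standard library are available. Lean on these libraries where they do the work, as an engineer would, in place of code of your own. Each camera call takes 0.05 s, during which the arm holds its last target.

### The job

Two small levelling stands with round work tables stand on the potter's bench: one carries a mug and is level, the other is empty and its table slopes down towards its knob. Turn the knob of the empty, crooked stand until its round table sits level, then let go of the knob and move clear. Leave the level stand and the mug on it alone.

Things in the scene. Friction and masses are not known exactly. Their poses are not given: they have to be found in the camera images.
- tilt_knob: black bar grip of the crooked stand's levelling screw, 50 long x 14 wide x 36 mm high, on an upright axis (it does not rise). Origin: bar's centre, 126 mm above the bench; x along the bar, y across it, z up. Below it only a bare 12 mm screw for 30 mm. Turning clockwise from above raises the table's knob side. Stiff (0.12 N m), stays put; starts 34 to 80 degrees short of level, can overshoot by 50
- tilt_table (a joint): tilt (rad) of the crooked stand's round table, 150 mm across, hinge 120 mm beyond the knob, away from the robot; top 70 mm above the bench when level. 0 = level, negative = knob side low; starts at -0.23 to -0.09. One rad of clockwise knob turn adds 0.16 rad. The stand is fixed to the bench
- other_table (a joint): tilt of the other, identical stand's round table, rad; 0 = level; it starts level and must stay so
- mug: dark grey clay mug without handle, 80 mm across, 85 mm high, standing on the level stand's round table; origin at the centre of its underside, z up

How it is judged:
By the outcome, as a careful person would: the job done as asked, in the order asked, and still so for the second after the job is handed in, with the robot touching nothing.
It also fails if it takes over 35 s, if anything falls off the work surface, if the arm or the gripper's body presses on something with over 40 N, if the wrist force passes 120 N, or if a joint passes its speed limit or range.

## Working session

There is one attempt and no reset: what is moved stays moved. The work goes in short steps, Python scripts to look and compute and a shell command to move; the robot and the scene stay as the last step left them, time stands still between calls to the robot, and variables do not carry over. Pictures are saved under pics/ and viewed, and the job is handed in when it is done.

```bash
mkdir -p pics; python3 - <<'E'
from rig import r, optics
import cv2
for n in("side","top"):
    cv2.imwrite(f"pics/{n}0.png",optics.grab_frame(n)); print(n,optics.camera_params(n))
print(r.sense(), r.pinch_z)
E
```

```text
side {'fx': 351.24783154570133, 'fy': 351.24783154570133, 'cx': 255.6014407141623, 'cy': 187.20982528799237, 'eye': array([253.20906947, 363.01781377, 666.30838377]), 'rotation': array([ 0.73933853,  0.00462213, -2.43027349])}
top {'fx': 448.6320625831002, 'fy': 448.6320625831002, 'cx': 246.67248524849072, 'cy': 193.56371639376766, 'eye': array([ 362.20401841,    9.69768947, 1150.40469181]), 'rotation': array([ 0.19841461,  0.0094649 , -1.58482719])}
{'clock': 0.1, 'qpos': array([ 1.27356941e+00,  3.53577744e-01,  1.63405492e+00, -1.29750697e-05,
        1.15520887e+00, -2.39783901e-03]), 'qvel': array([ 0.00116263, -0.00021231, -0.0020046 , -0.00200119, -0.00113979,
       -0.0008628 ]), 'joint_efforts': array([ 2.04531029e-04, -6.06359124e+01, -3.42816854e+01, -1.15933562e-04,
        3.91873618e-03, -2.68149944e-05]), 'eef_pos': array([181.47662675, 597.58580699, 199.73957113]), 'tcp_rot': array([-3.14034375e+00,  8.86943909e-06,  2.84676883e+00]), 'contact_force': array([ 0.11676709, -0.09185327,  0.18793133]), 'wrist_torque': array([-0.0319521 , -0.0555118 ,  0.02127683]), 'opening': 0.9992345920852422} 18.700000000000003
```

View pics/side0.png

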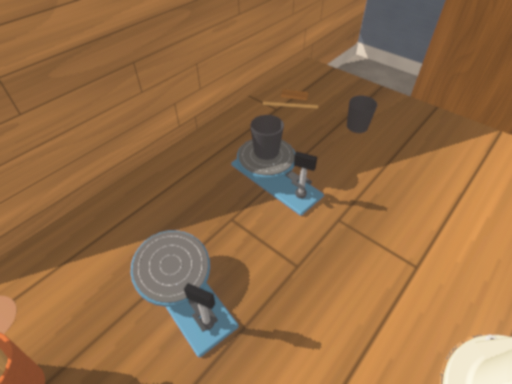

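View pics/top0.png

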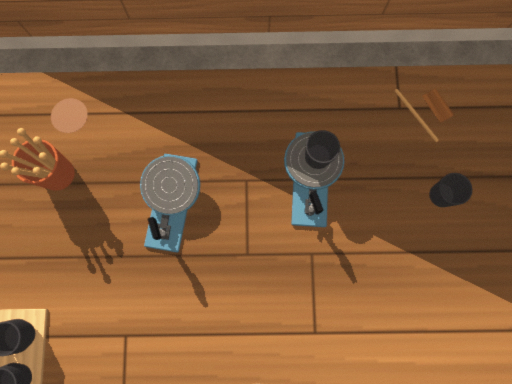

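```bash
cat > h.py <<'E'
from rig import r, optics
import numpy as np, cv2
from scipy.spatial.transform import Rotation as R
def cam(n):
    p=optics.camera_params(n); return p,R.from_euler('xyz',p['rotation']).as_matrix()
def proj(n,P):
    p,M=cam(n); c=(np.atleast_2d(P)-p['eye'])@M
    return np.c_[p['cx']+p['fx']*c[:,0]/-c[:,2], p['cy']-p['fy']*c[:,1]/-c[:,2]]
def ray(n,u,v):
    p,M=cam(n); d=M@np.array([(u-p['cx'])/p['fx'],-(v-p['cy'])/p['fy'],-1]); return p['eye'],d
def atz(n,u,v,z):
    e,d=ray(n,u,v); return e+d*(z-e[2])/d[2]
def tri(u1,u2):
    e1,d1=ray("side",*u1);e2,d2=ray("top",*u2)
    s=np.linalg.lstsq(np.c_[d1,-d2],e2-e1,rcond=None)[0]
    a=e1+d1*s[0];b=e2+d2*s[1]; return (a+b)/2,np.linalg.norm(a-b)
def crop(n,img,x0,y0,x1,y1,k,out):
    cv2.imwrite(out,cv2.resize(img[y0:y1,x0:x1],None,fx=k,fy=k,interpolation=cv2.INTER_CUBIC))
E
python3 - <<'E'
from h import *
s=cv2.imread("pics/side0.png");t=cv2.imread("pics/top0.png")
crop("s",s,120,220,250,360,4,"pics/s0c.png");crop("t",t,130,145,220,260,5,"pics/t0c.png")
print(tri((199,295),(154,228)), atz("top",154,228,144),atz("side",199,295,144),atz("top",170,185,70),atz("top",323,155,100))
E
```

```text
(array([491.377019  , 230.91326583, 125.92083564]), np.float64(0.9586894818314459)) [488.70588084 226.72697438 144.        ] [483.8264174  235.56398695 144.        ] [604.15398305 205.94420785  70.        ] [ 666.00445289 -169.83885785  100.        ]
```

View pics/s0c.png

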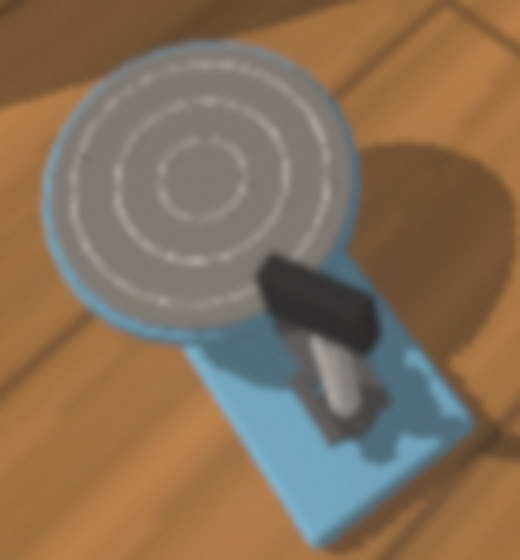

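View pics/t0c.png

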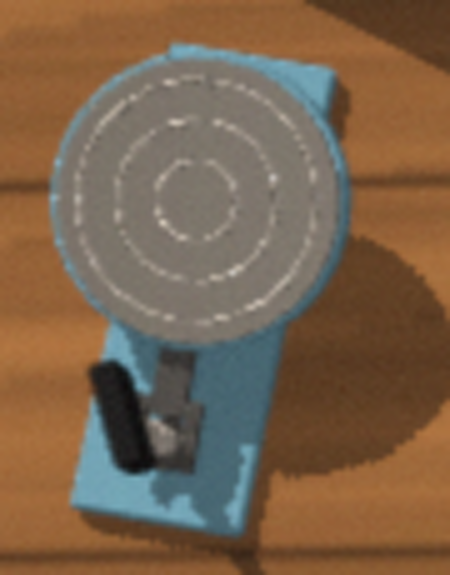

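```bash
cat > fit.py <<'E'
from h import *
from scipy.optimize import least_squares, minimize
def box(x,y,yaw,L=50,W=14,H=36,z=126):
    c=np.array([[a,b,d] for a in(-L/2,L/2) for b in(-W/2,W/2) for d in(-H/2,H/2)])
    return c@R.from_euler('z',yaw).as_matrix().T+[x,y,z]
def dark(img,win):
    x0,y0,x1,y1=win; m=np.zeros(img.shape[:2]); v=img.max(2).astype(float)
    m[y0:y1,x0:x1]=np.clip((80-v[y0:y1,x0:x1])/30,0,1); return m
def rend(n,P,shape,k=8):
    m=np.zeros((shape[0]*k,shape[1]*k),np.uint8)
    h=cv2.convexHull(((proj(n,P)+.5)*k-.5).astype(np.float32)); cv2.fillConvexPoly(m,np.round(h).astype(np.int32),255)
    return cv2.resize(m,(shape[1],shape[0]),interpolation=cv2.INTER_AREA)/255.
def fitbar(views,x0,y0):
    best=None
    def cost(p):
        c=0
        for n,m,w in views:
            a,b,e,f=w; d=rend(n,box(*p),m.shape)-m; c+=(d[b:f,a:e]**2).sum()
        return c
    for yaw in np.arange(0,np.pi,np.pi/9):
        q=minimize(cost,[x0,y0,yaw],method='Nelder-Mead',options=dict(initial_simplex=[[x0,y0,yaw],[x0+6,y0,yaw],[x0,y0+6,yaw],[x0,y0,yaw+.2]],maxiter=60))
        if best is None or q.fun<best.fun: best=q
    return best
def greymask(img,win):
    x0,y0,x1,y1=win; b=img.astype(int); m=((b.max(2)-b.min(2)<45)&(b.max(2)>85)).astype(np.uint8)
    z=np.zeros_like(m); z[y0:y1,x0:x1]=m[y0:y1,x0:x1]; return z
def disc_pts(img,win):
    m=greymask(img,win); m=cv2.morphologyEx(m,cv2.MORPH_OPEN,np.ones((3,3)))
    c=max(cv2.findContours(m,cv2.RETR_EXTERNAL,cv2.CHAIN_APPROX_NONE)[0],key=cv2.contourArea)
    return m,cv2.convexHull(c)[:,0].astype(float),c[:,0].astype(float)
E
python3 - <<'E'
from fit import *
s=cv2.imread("pics/side0.png");t=cv2.imread("pics/top0.png")
ws=(180,278,222,312);wt=(144,214,164,244)
q=fitbar([("side",dark(s,ws),ws),("top",dark(t,wt),wt)],491,231);print(q.x,q.fun)
for nm,im,n,w in(("s",s,"side",ws),("t",t,"top",wt)):
    print(nm,dark(im,w).sum(),rend(n,box(*q.x),im.shape[:2]).sum())
    q1=fitbar([(n,dark(im,w),w)],491,231);print(q1.x,q1.fun)
vis=[]
for im,n,wd,wb in((s,"side",(125,225,215,310),(120,220,250,360)),(t,"top",(135,150,205,220),(130,145,220,260))):
    m,h,c=disc_pts(im,wd); print(len(c),cv2.fitEllipse(h.astype(np.float32)))
    v=im.copy(); 
    for p in c.astype(int): v[p[1],p[0]]=(0,0,255)
    hh=cv2.convexHull(proj(n,box(*q.x)).astype(np.float32)); cv2.polylines(v,[np.round(hh).astype(int)],True,(0,255,0))
    a,b,e,f=wb; v=cv2.resize(v[b:f,a:e],(390,500),interpolation=cv2.INTER_NEAREST);vis.append(v)
cv2.imwrite("pics/fit0.png",np.hstack(vis))
E
```

```text
[4.90624412e+02 2.30875730e+02 2.96658644e-01] 166.52533640907342
s 369.6333333333333 547.878431372549Traceback (most recent call last):
  File "<stdin>", line 7, in <module>
  File "fit.py", line 21, in fitbar
    q=minimize(cost,[x0,y0,yaw],method='Nelder-Mead',options=dict(initial_simplex=[[x0,y0,yaw],[x0+6,y0,yaw],[x0,y0+6,yaw],[x0,y0,yaw+.2]],maxiter=60))
    res = _minimize_neldermead(fun, x0, args, callback, bounds=bounds,
                               **options)
    fxe = func(xe)
    fx = function(np.copy(x), *(wrapper_args + args))
  File "fit.py", line 18, in cost
    a,b,e,f=w; d=rend(n,box(*p),m.shape)-m; c+=(d[b:f,a:e]**2).sum()
                 ~~~~^^^^^^^^^^^^^^^^^^^
  File "fit.py", line 11, in rend
    h=cv2.convexHull(((proj(n,P)+.5)*k-.5).astype(np.float32)); cv2.fillConvexPoly(m,np.round(h).astype(np.int32),255)
                       ~~~~^^^^^
  File "h.py", line 7, in proj
    p,M=cam(n); c=(np.atleast_2d(P)-p['eye'])@M
        ~~~^^^
  File "h.py", line 5, in cam
    p=optics.camera_params(n); return p,R.from_euler('xyz',p['rotation']).as_matrix()
ValueError: time passes only in moves, steps and waits
```

```bash
python3 - <<'E'
import re
s=open('h.py').read()
s=s.replace("def cam(n):\n    p=optics","_C={}\ndef cam(n):\n    if n in _C: return _C[n]\n    p=optics").replace("; return p,R.from_euler('xyz',p['rotation']).as_matrix()","\n    _C[n]=(p,R.from_euler('xyz',p['rotation']).as_matrix()); return _C[n]")
open('h.py','w').write(s)
E
cat > an.py <<'E'
from fit import *
import sys
k=sys.argv[1]
s=cv2.imread(f"pics/side{k}.png");t=cv2.imread(f"pics/top{k}.png")
ws=(180,278,222,312);wt=(144,214,168,244)
q=fitbar([("side",dark(s,ws),ws),("top",dark(t,wt),wt)],491,231);print(q.x,q.fun)
for nm,im,n,w in(("s",s,"side",ws),("t",t,"top",wt)):
    q1=fitbar([(n,dark(im,w),w)],491,231);print(nm,dark(im,w).sum(),rend(n,box(*q1.x),im.shape[:2]).sum(),q1.x,q1.fun)
vis=[]
for im,n,wd,wb in((s,"side",(125,225,215,310),(120,220,250,360)),(t,"top",(135,150,205,220),(130,145,220,260))):
    m,h,c=disc_pts(im,wd); print(len(c),cv2.fitEllipse(h.astype(np.float32)))
    v=im.copy(); 
    for p in c.astype(int): v[p[1],p[0]]=(0,0,255)
    hh=cv2.convexHull(proj(n,box(*q.x)).astype(np.float32)); cv2.polylines(v,[np.round(hh).astype(int)],True,(0,255,0))
    a,b,e,f=wb; v=cv2.resize(v[b:f,a:e],(390,500),interpolation=cv2.INTER_NEAREST);vis.append(v)
cv2.imwrite(f"pics/fit{k}.png",np.hstack(vis))
E
python3 an.py 0
```

```text
[4.90555883e+02 2.30525044e+02 2.87652656e-01] 188.14860822760477
s 369.6333333333333 524.8745098039217 [489.33391564 232.33817494   3.30082533] 111.16096501345635
t 212.0 203.18039215686272 [490.60445448 229.511628     3.51765291] 48.822506728181466
316 ((174.29844665527344, 270.8573913574219), (78.53273010253906, 91.00358581542969), 124.09492492675781)
190 ((169.63856506347656, 187.36318969726562), (59.0648307800293, 65.61737060546875), 162.87612915039062)
```

View pics/fit0.png

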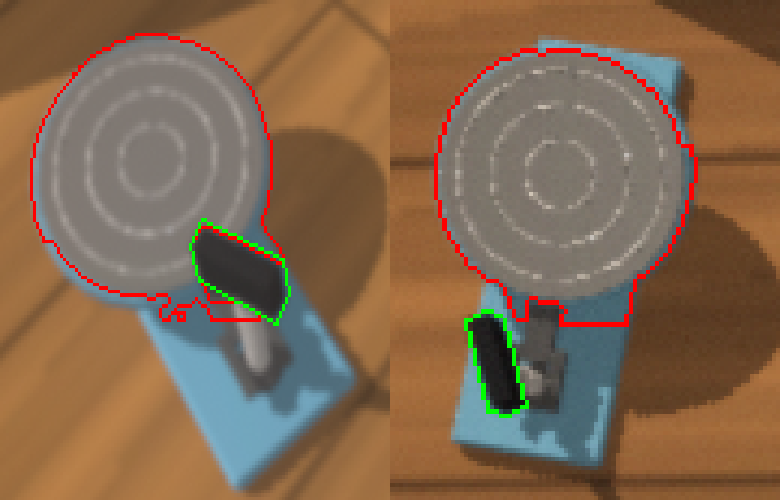

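```bash
cat > tilt.py <<'E'
from fit import *
import sys
def ringpts(n,img,C,psi,tilt,rads,hw=5):
    g=img.min(2).astype(np.float32); out=[]
    for i,rr in enumerate(rads):
        for a in np.linspace(0,2*np.pi,90,endpoint=False):
            rs=np.arange(rr-hw,rr+hw+.01,.5)
            P=circ(C,psi,tilt,rs,a); uv=proj(n,P).astype(np.float32)
            v=cv2.remap(g,uv[:,0].reshape(1,-1),uv[:,1].reshape(1,-1),cv2.INTER_LINEAR)[0]
            w=np.clip(v-np.median(v)-4,0,None)
            k=v.argmax()
            if v[k]-np.median(v)<10 or v[k]>235 or v.min()<80: continue
            w=w*(abs(rs-rs[k])<3)
            out.append((i,*(w@uv/w.sum())))
    return np.array(out)
def frame(psi,tilt):
    # tilt<0: knob side low; psi: direction knob->hinge
    e=np.array([np.cos(psi)*np.cos(tilt),np.sin(psi)*np.cos(tilt),-np.sin(tilt)])
    f=np.array([-np.sin(psi),np.cos(psi),0]); return e,f
def circ(C,psi,tilt,r_,a):
    e,f=frame(psi,tilt); r_=np.atleast_1d(r_); a=np.atleast_1d(a)
    return np.array(C)+(r_*np.cos(a))[:,None]*e+(r_*np.sin(a))[:,None]*f
def fit(s,t,C,psi,tilt,rads,freeroll=True,views=("side","top"),it=4):
    roll=0
    p=np.r_[C,tilt,rads]
    for k in range(it):
        pts=[(n,ringpts(n,im,p[:3],psi,p[3],p[4:],hw=7 if k==0 else 5)) for n,im in(("side",s),("top",t)) if n in views]
        def res(p):
            e,f=frame(psi,p[3]); nrm=np.cross(e,f); out=[]
            for n,q in pts:
                c,M=cam(n); d=np.c_[(q[:,1]-c['cx'])/c['fx'],-(q[:,2]-c['cy'])/c['fy'],-np.ones(len(q))]@M.T
                l=((p[:3]-c['eye'])@nrm)/(d@nrm); X=c['eye']+d*l[:,None]
                out.append(np.linalg.norm(X-p[:3],axis=1)-p[4:][q[:,0].astype(int)])
            return np.concatenate(out)
        o=least_squares(res,p,loss='soft_l1',f_scale=1.0); p=o.x
    cov=np.linalg.inv(o.jac.T@o.jac)*np.mean(o.fun**2)
    return p,np.sqrt(np.diag(cov)),[len(q) for _,q in pts],np.sqrt(np.mean(o.fun**2))
if __name__=="__main__":
    k=sys.argv[1]
    s=cv2.imread(f"pics/side{k}.png");t=cv2.imread(f"pics/top{k}.png")
    K=np.array([490.6,230.5])
    p=np.r_[604.,206,70,-.15,21,42,63]
    for _ in range(2):
        psi=np.arctan2(*(p[:2]-K)[::-1])
        p,sd,n,rms=fit(s,t,p[:3],psi,p[3],p[4:])
    print("empty",psi,np.hypot(*(p[:2]-K)),p.round(3),sd[3].round(4),n,rms.round(2))
E
python3 - <<'E'
from h import *
print(tri((170,265),(169,185)), tri((303,161),(315,203)), "level disc", atz("top",314,163,70))
E
python3 tilt.py 0
```

```text
(array([606.15920701, 210.0374257 ,  63.95963067]), np.float64(1.5286780006776874)) (array([ 546.61014202, -140.5884974 ,  123.46787923]), np.float64(5.841635767583344)) level disc [ 654.4191048 -151.6419642   70.       ]
empty -0.17669123802726708 117.45708621318484 [ 6.06228e+02  2.09855e+02  6.71580e+01 -2.21000e-01  1.97020e+01
  3.98240e+01  5.97930e+01] 0.0051 [117, 196] 0.4
```

```bash
cat > go.py <<'E'
from h import *
import sys
def main():
    x,y,z,yaw=map(float,sys.argv[1:5]); s=r.sense()
    T=R.from_euler('xyz',s['tcp_rot']); G=R.from_euler('xyz',[np.pi,0,yaw])
    print("pos",s['eef_pos'].round(1),"rot",s['tcp_rot'].round(3),"q",s['qpos'].round(2),"clk",round(s['clock'],2),"F",s['contact_force'].round(1),"M",s['wrist_torque'].round(2),"op",round(s['opening'],3))
    print("dp",T.inv().apply(np.array([x,y,z])-s['eef_pos']).round(1),"ang",(T.inv()*G).as_rotvec().round(4))
main()
E
python3 go.py 490.6 230.5 200 3.43
```

```text
pos [181.5 597.6 199.7] rot [-3.14   0.     2.847] q [ 1.27  0.35  1.63 -0.    1.16 -0.  ] clk 0.1 F [ 0.1 -0.1  0.2] M [-0.03 -0.06  0.02] op 0.999
dp [-4.025e+02 -2.614e+02  1.000e-01] ang [-1.200e-03 -4.000e-04 -5.832e-01]
```

```bash
python3 -m creep '[{"dp":[-27,-17,0],"angular":[0,0,-0.04],"fingers":85},{"dp":[-54,-35,0],"angular":[0,0,-0.08],"fingers":85},{"dp":[-81,-52,0],"angular":[0,0,-0.12],"fingers":85},{"dp":[-108,-70,0],"angular":[0,0,-0.16],"fingers":85},{"dp":[-134,-87,0],"angular":[0,0,-0.2],"fingers":85}]' 40; python3 go.py 490.6 230.5 200 3.43
```

```text
clock: 0.52
eef_pos: [285.1, 474.3, 200.0]
tcp_rot: [-3.141, -0.0, 3.049]
contact_force: [0.2, 0.3, 0.6]
opening: 0.988
pos [285.1 474.3 200. ] rot [-3.141 -0.     3.049] q [ 1.03  0.24  1.79 -0.    1.11 -0.45] clk 0.52 F [0.2 0.3 0.6] M [-0.01  0.03  0.02] op 0.988
dp [-2.271e+02 -2.238e+02  1.000e-01] ang [-0.0007 -0.0004 -0.3809]
```

```bash
python3 -m creep '[{"dp":[-23,-22,0],"angular":[0,0,-0.04],"fingers":50},{"dp":[-46,-45,0],"angular":[0,0,-0.08],"fingers":50},{"dp":[-69,-67,0],"angular":[0,0,-0.12],"fingers":50},{"dp":[-92,-90,0],"angular":[0,0,-0.16],"fingers":50},{"dp":[-114,-112,0],"angular":[0,0,-0.19],"fingers":50}]'; python3 go.py 490.6 230.5 200 3.43
```

```text
clock: 0.93
eef_pos: [388.1, 352.0, 200.2]
tcp_rot: [-3.141, -0.0, -3.044]
contact_force: [-0.5, -0.8, -0.3]
opening: 0.582
pos [388.1 352.  200.2] rot [-3.141 -0.    -3.044] q [ 0.73  0.2   1.85 -0.    1.1  -0.93] clk 0.93 F [-0.5 -0.8 -0.3] M [ 0.    0.   -0.05] op 0.582
dp [ -90.2 -130.9    0.2] ang [-0.0003 -0.0003 -0.191 ]
```

```bash
python3 -m creep '[{"dp":[-20,-29,0],"angular":[0,0,-0.05],"fingers":50},{"dp":[-40,-58,0],"angular":[0,0,-0.1],"fingers":50},{"dp":[-60,-87,0],"angular":[0,0,-0.14],"fingers":50},{"dp":[-80,-116,0],"angular":[0,0,-0.18],"fingers":50},{"dp":[-90,-131,0],"angular":[0,0,-0.191],"fingers":50}]'; python3 go.py 490.6 230.5 111 3.43
python3 - <<'E'
from h import *
for n in("side","top"): cv2.imwrite(f"pics/{n}1.png",optics.grab_frame(n))
s=cv2.imread("pics/side1.png");t=cv2.imread("pics/top1.png")
cv2.imwrite("pics/pair1.png",np.hstack([cv2.resize(s[200:360,100:260],(400,400)),cv2.resize(t[145:265,110:230],(400,400))]))
E
```

```text
clock: 1.35
eef_pos: [491.3, 228.9, 200.2]
tcp_rot: [-3.141, 0.0, -2.854]
contact_force: [0.3, 0.2, -1.3]
opening: 0.583
pos [491.3 228.9 200.2] rot [-3.141  0.    -2.854] q [ 0.43  0.22  1.81 -0.    1.11 -1.42] clk 1.35 F [ 0.3  0.2 -1.3] M [-0.01  0.04 -0.03] op 0.583
dp [ 0.2  1.8 89.2] ang [-0.0009  0.0002 -0.0012]
```

View pics/pair1.png

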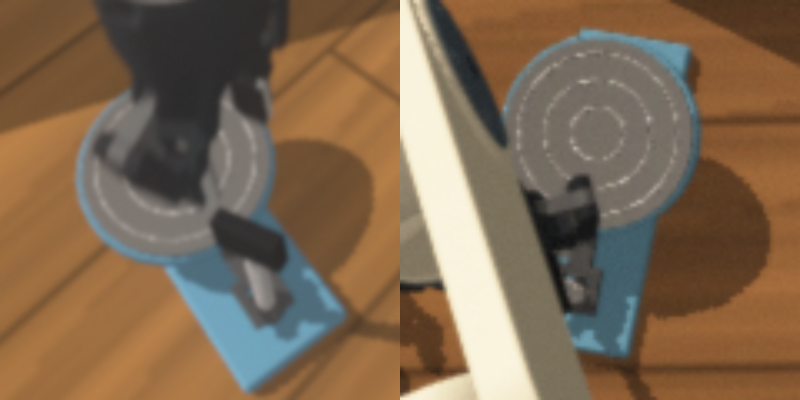

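```bash
python3 -m creep '[{"dp":[0,1.5,25],"angular":[0,0,0],"fingers":50},{"dp":[0,1.5,50],"angular":[0,0,0],"fingers":50},{"dp":[0,1.5,70],"angular":[0,0,0],"fingers":50},{"dp":[0,1.5,83],"angular":[0,0,0],"fingers":50},{"dp":[0,1.5,89],"angular":[0,0,0],"fingers":50}]'; python3 go.py 490.6 230.5 111 3.43
python3 - <<'E'
from h import *
for n in("side","top"): cv2.imwrite(f"pics/{n}2.png",optics.grab_frame(n))
s=cv2.imread("pics/side2.png");t=cv2.imread("pics/top2.png")
cv2.imwrite("pics/pair2.png",np.hstack([cv2.resize(s[200:360,100:260],(400,400)),cv2.resize(t[145:265,110:230],(400,400))]))
E
```

```text
clock: 1.87
eef_pos: [487.1, 233.2, 109.2]
tcp_rot: [-3.141, -0.004, -2.855]
contact_force: [0.0, -0.0, 0.0]
opening: 0.583
pos [487.1 233.2 109.2] rot [-3.141 -0.004 -2.855] q [ 0.44  0.33  1.89  0.    0.92 -1.41] clk 1.87 F [ 0. -0.  0.] M [-0.02  0.02  0.02] op 0.583
dp [-2.6 -3.6 -1.8] ang [-0.0003 -0.0036 -0.0021]
```

View pics/pair2.png

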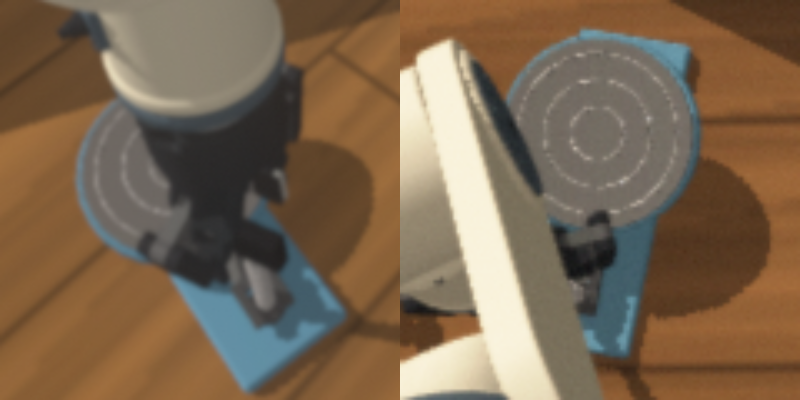

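```bash
python3 go.py 490.6 230.5 111 3.43; python3 -m creep '[{"dp":[0,0,0],"angular":[0,0,0],"fingers":40}]';python3 go.py 490.6 230.5 111 3.43; 
```

```text
pos [487.8 233.4 110.4] rot [-3.141e+00 -2.000e-03 -2.855e+00] q [ 0.44  0.33  1.89  0.    0.92 -1.41] clk 1.97 F [0.2 0.8 0.8] M [-0.03 -0.02 -0.  ] op 0.583
dp [-1.8 -3.5 -0.6] ang [-0.0002 -0.0024 -0.0019]
clock: 2.05
eef_pos: [489.1, 233.7, 111.9]
tcp_rot: [3.141, 0.0, -2.855]
contact_force: [-0.4, -0.5, 0.0]
opening: 0.472
pos [489.1 233.7 111.9] rot [ 3.141  0.    -2.855] q [ 0.44  0.33  1.89  0.    0.92 -1.41] clk 2.05 F [-0.4 -0.5  0. ] M [-0.01  0.05 -0.  ] op 0.472
dp [-0.6 -3.5  0.9] ang [ 0.0001  0.0003 -0.0019]
```

```bash
python3 -m creep '[{"dp":[-0.5,-3,1],"angular":[0,0,0],"fingers":30},{"dp":[-0.5,-3,1],"angular":[0,0,0],"fingers":25},{"dp":[-0.5,-3,1],"angular":[0,0,0],"fingers":25}]' 60;python3 go.py 490.6 230.5 111 3.43; 
```

```text
clock: 2.3
eef_pos: [490.8, 230.5, 111.1]
tcp_rot: [3.141, 0.001, -2.856]
contact_force: [0.2, 0.4, 0.4]
opening: 0.292
pos [490.8 230.5 111.1] rot [ 3.141e+00  1.000e-03 -2.856e+00] q [ 0.44  0.33  1.89  0.    0.92 -1.42] clk 2.3 F [0.2 0.4 0.4] M [0.03 0.05 0.01] op 0.292
dp [0.2 0.1 0.1] ang [ 0.0002  0.0012 -0.0025]
```

Aligned. Close on the bar.

```bash
python3 -m creep '[{"dp":[0,0,0],"angular":[0,0,0],"fingers":18},{"dp":[0,0,0],"angular":[0,0,0],"fingers":10},{"dp":[0,0,0],"angular":[0,0,0],"fingers":5},{"dp":[0,0,0],"angular":[0,0,0],"fingers":5},{"dp":[0,0,0],"angular":[0,0,0],"fingers":5}]' 60;python3 go.py 490.6 230.5 111 3.43; 
```

```text
clock: 2.72
eef_pos: [490.5, 231.4, 111.1]
tcp_rot: [3.14, 0.001, -2.856]
contact_force: [-3.3, 5.3, 4.9]
opening: 0.121
pos [490.5 231.4 111.1] rot [ 3.140e+00  1.000e-03 -2.856e+00] q [ 0.44  0.33  1.89  0.    0.92 -1.42] clk 2.72 F [-3.3  5.3  4.9] M [0.72 0.51 0.06] op 0.121
dp [ 0.1 -0.9  0.1] ang [ 0.0015  0.001  -0.0026]
```

```bash
python3 -m creep '[{"dp":[0,0.5,0],"angular":[0,0,0],"fingers":5},{"dp":[0,1,0],"angular":[0,0,0],"fingers":5}]' 60;python3 go.py 490.6 230.5 111 3.43; python3 - <<'E'
from h import *
for n in("side","top"): cv2.imwrite(f"pics/{n}3.png",optics.grab_frame(n))
s=cv2.imread("pics/side3.png");t=cv2.imread("pics/top3.png")
cv2.imwrite("pics/pair3.png",np.hstack([cv2.resize(s[200:360,100:260],(400,400)),cv2.resize(t[145:265,110:230],(400,400))]))
E
```

```text
clock: 2.88
eef_pos: [490.4, 231.5, 111.1]
tcp_rot: [-3.142, 0.001, -2.855]
contact_force: [-0.5, -2.5, 6.3]
opening: 0.121
pos [490.4 231.5 111.1] rot [-3.142e+00  1.000e-03 -2.855e+00] q [ 0.44  0.33  1.89 -0.    0.92 -1.42] clk 2.88 F [-0.5 -2.5  6.3] M [-0.47  0.05  0.04] op 0.121
dp [ 0.1 -1.   0.1] ang [-0.0001  0.0008 -0.002 ]
```

View pics/pair3.png

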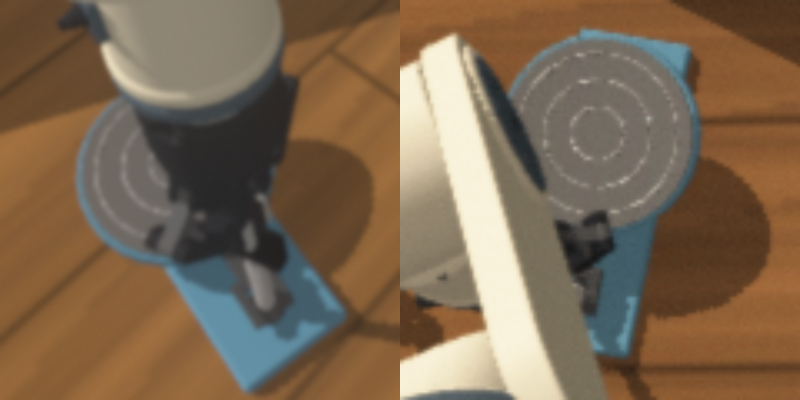

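```bash
python3 -m creep '[{"dp":[0,0,0],"angular":[0,0,0.08],"fingers":5},{"dp":[0,0,0],"angular":[0,0,0.16],"fingers":5},{"dp":[0,0,0],"angular":[0,0,0.24],"fingers":5},{"dp":[0,0,0],"angular":[0,0,0.32],"fingers":5},{"dp":[0,0,0],"angular":[0,0,0.4],"fingers":5}]' 80;python3 go.py 490.6 231.5 111 2.05; python3 - <<'E'
from h import *
for n in("side","top"): cv2.imwrite(f"pics/{n}4.png",optics.grab_frame(n))
s=cv2.imread("pics/side4.png");t=cv2.imread("pics/top4.png")
cv2.imwrite("pics/pair4.png",np.hstack([cv2.resize(s[200:360,100:260],(400,400)),cv2.resize(t[145:265,110:230],(400,400))]))
E
python3 tilt.py 4
```

```text
clock: 3.4
eef_pos: [490.4, 231.9, 111.2]
tcp_rot: [3.141, 0.001, 3.024]
contact_force: [-1.8, 3.3, 7.0]
opening: 0.112
pos [490.4 231.9 111.2] rot [3.141e+00 1.000e-03 3.024e+00] q [ 0.44  0.33  1.89  0.    0.92 -1.01] clk 3.4 F [-1.8  3.3  7. ] M [0.36 0.41 0.15] op 0.112
dp [-0.2 -0.4  0.2] ang [1.300e-03 1.000e-04 9.738e-01]
empty -0.17629618208191747 118.81301397082368 [ 6.07591e+02  2.09774e+02  6.60620e+01 -1.66000e-01  1.99560e+01
  3.97990e+01  5.98120e+01] 0.0187 [28, 202] 0.8
```

View pics/pair4.png

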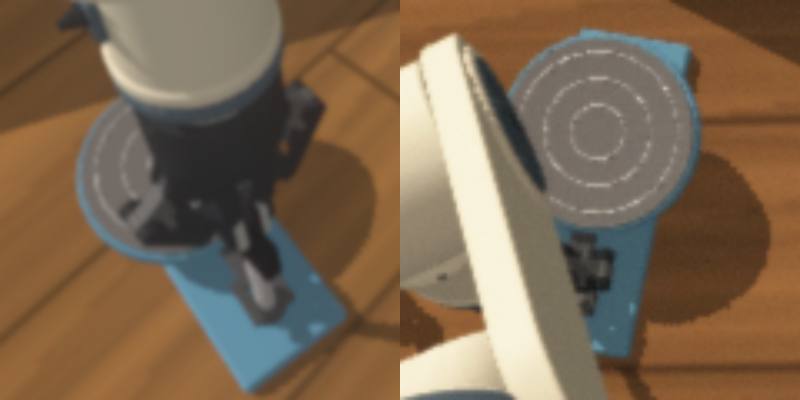

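```bash
python3 -m creep '[{"dp":[0,0,0],"angular":[0,0,0.08],"fingers":5},{"dp":[0,0,0],"angular":[0,0,0.16],"fingers":5},{"dp":[0,0,0],"angular":[0,0,0.24],"fingers":5},{"dp":[0,0,0],"angular":[0,0,0.32],"fingers":5},{"dp":[0,0,0],"angular":[0,0,0.4],"fingers":5}]' 80;python3 go.py 490.6 231.5 111 2.05; python3 -m creep '[{"dp":[0,0,0],"angular":[0,0,0.08],"fingers":5},{"dp":[0,0,0],"angular":[0,0,0.16],"fingers":5},{"dp":[0,0,0],"angular":[0,0,0.24],"fingers":5},{"dp":[0,0,0],"angular":[0,0,0.32],"fingers":5},{"dp":[0,0,0],"angular":[0,0,0.4],"fingers":5}]' 80;python3 go.py 490.6 231.5 111 2.05;
 python3 - <<'E'
from h import *
for n in("side","top"): cv2.imwrite(f"pics/{n}5.png",optics.grab_frame(n))
s=cv2.imread("pics/side5.png");t=cv2.imread("pics/top5.png")
cv2.imwrite("pics/pair5.png",np.hstack([cv2.resize(s[200:360,100:260],(400,400)),cv2.resize(t[145:265,110:230],(400,400))]))
E
python3 tilt.py 5
```

```text
clock: 3.92
eef_pos: [490.5, 232.4, 111.2]
tcp_rot: [3.139, 0.0, 2.624]
contact_force: [-2.0, 4.7, 4.9]
opening: 0.106
pos [490.5 232.4 111.2] rot [3.139 0.    2.624] q [ 0.44  0.33  1.89  0.    0.92 -0.61] clk 3.92 F [-2.   4.7  4.9] M [0.75 0.32 0.15] op 0.106
dp [-0.5 -0.7  0.2] ang [ 2.100e-03 -5.000e-04  5.737e-01]
clock: 4.33
eef_pos: [490.9, 232.7, 111.3]
tcp_rot: [3.139, -0.001, 2.224]
contact_force: [-1.2, 6.0, 2.6]
opening: 0.109
pos [490.9 232.7 111.3] rot [ 3.139e+00 -1.000e-03  2.224e+00] q [ 0.44  0.33  1.89  0.    0.92 -0.21] clk 4.33 F [-1.2  6.   2.6] M [1.   0.12 0.16] op 0.109
dp [-0.8 -1.   0.3] ang [ 0.0028 -0.001   0.1736]
empty -0.177531793406256 120.84407804185531 [ 6.09545e+02  2.09158e+02  6.73170e+01 -3.30000e-02  1.99880e+01
  3.98430e+01  5.98510e+01] 0.0123 [23, 206] 0.76
```

View pics/pair5.png

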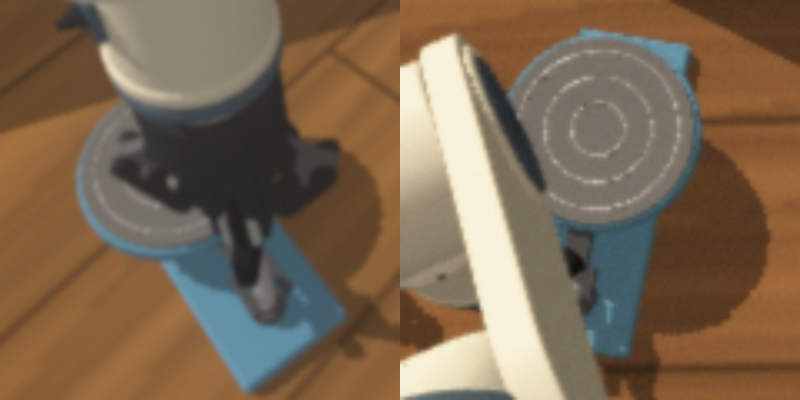

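```bash
python3 -m creep '[{"dp":[0,0,0],"angular":[0,0,0.06],"fingers":5},{"dp":[0,0,0],"angular":[0,0,0.12],"fingers":5},{"dp":[0,0,0],"angular":[0,0,0.19],"fingers":5},{"dp":[0,0,0],"angular":[0,0,0.19],"fingers":5}]' 80;python3 go.py 490.6 231.5 111 2.05; python3 -m creep '[{"dp":[0,0,0],"angular":[0,0,0.19],"fingers":20},{"dp":[0,0,0],"angular":[0,0,0.19],"fingers":35},{"dp":[0,0,0],"angular":[0,0,0.19],"fingers":40},{"dp":[0,0,0],"angular":[0,0,0.19],"fingers":40}]' 80;python3 go.py 490.6 231.5 200 2.05
```

```text
clock: 4.77
eef_pos: [491.1, 232.9, 111.3]
tcp_rot: [3.138, -0.001, 2.033]
contact_force: [-0.9, 6.6, 2.8]
opening: 0.105
pos [491.1 232.9 111.3] rot [ 3.138e+00 -1.000e-03  2.033e+00] q [ 0.44  0.33  1.89  0.    0.92 -0.02] clk 4.77 F [-0.9  6.6  2.8] M [1.02 0.05 0.02] op 0.105
dp [-1.  -1.   0.3] ang [ 0.0031 -0.0013 -0.0169]
clock: 5.1
eef_pos: [490.1, 231.3, 110.4]
tcp_rot: [3.142, 0.0, 1.85]
contact_force: [-0.0, 1.2, -0.5]
opening: 0.471
pos [490.1 231.3 110.4] rot [3.142 0.    1.85 ] q [ 0.44  0.33  1.89 -0.    0.92  0.16] clk 5.1 F [-0.   1.2 -0.5] M [-0.02  0.04 -0.05] op 0.471
dp [  0.    0.5 -89.6] ang [ 0.000e+00  1.000e-04 -1.999e-01]
```

I repeated the 0.19 rad turn in the release call, although each call starts from the new pose, so the knob may have gone slightly past level. I'll lift, back off and measure.

```bash
python3 -m creep '[{"dp":[0,0,-25],"angular":[0,0,0],"fingers":50},{"dp":[0,0,-55],"angular":[0,0,0],"fingers":50},{"dp":[0,0,-90],"angular":[0,0,0],"fingers":50},{"dp":[0,0,-110],"angular":[0,0,0],"fingers":50}]'; python3 go.py 330 390 220 1.85
```

```text
clock: 5.43
eef_pos: [491.1, 231.8, 223.7]
tcp_rot: [3.139, -0.0, 1.85]
contact_force: [0.2, -0.2, 0.7]
opening: 0.585
pos [491.1 231.8 223.7] rot [ 3.139 -0.     1.85 ] q [ 0.44  0.2   1.79 -0.    1.15  0.16] clk 5.43 F [ 0.2 -0.2  0.7] M [-0.02 -0.03 -0.02] op 0.585
dp [ 196.6 -111.2    3.5] ang [ 0.0031 -0.0004  0.0005]
```

```bash
python3 -m creep '[{"dp":[33,-18,0],"angular":[0,0,0],"fingers":50},{"dp":[66,-37,0],"angular":[0,0,0],"fingers":50},{"dp":[99,-56,0],"angular":[0,0,0],"fingers":50},{"dp":[132,-75,0],"angular":[0,0,0],"fingers":50},{"dp":[165,-94,0],"angular":[0,0,0],"fingers":50}]'
python3 -m creep '[{"dp":[33,-18,0],"angular":[0,0,0],"fingers":50},{"dp":[66,-37,0],"angular":[0,0,0],"fingers":50},{"dp":[99,-56,0],"angular":[0,0,0],"fingers":50}]'
 python3 - <<'E'
from h import *
for n in("side","top"): cv2.imwrite(f"pics/{n}6.png",optics.grab_frame(n))
s=cv2.imread("pics/side6.png");t=cv2.imread("pics/top6.png")
cv2.imwrite("pics/pair6.png",np.hstack([cv2.resize(s[200:360,100:260],(400,400)),cv2.resize(t[145:265,110:230],(400,400))]))
E
python3 tilt.py 6; python3 an.py 6
```

```text
clock: 5.85
eef_pos: [353.2, 365.1, 220.6]
tcp_rot: [3.141, -0.0, 1.85]
contact_force: [0.1, 0.1, -0.5]
opening: 0.585
clock: 6.1
eef_pos: [272.1, 445.3, 220.6]
tcp_rot: [3.141, -0.0, 1.85]
contact_force: [1.1, 1.0, -0.5]
opening: 0.585
[429.74074074 291.74074074  -0.75061728] 194.11333333333332
s 0.0 440.1372549019608 [ 4.60222222e+02  2.90888889e+02 -2.62962963e-01] 0.0
t 209.66666666666666 214.68235294117648 [490.83990627 229.95150926   1.96520214] 39.19808535178777Traceback (most recent call last):
  File "tilt.py", line 45, in <module>
    p,sd,n,rms=fit(s,t,p[:3],psi,p[3],p[4:])
               ~~~^^^^^^^^^^^^^^^^^^^^^^^^^^
  File "tilt.py", line 35, in fit
    o=least_squares(res,p,loss='soft_l1',f_scale=1.0); p=o.x
    return func(*args, **kwargs)
    vector_fun = VectorFunction(
        fun_wrapped,
    ...<6 lines>...
        workers=workers
    )
    self._update_fun()
    ~~~~~~~~~~~~~~~~^^
    self.f = self.fun_wrapped(xp_copy(self.x))
             ~~~~~~~~~~~~~~~~^^^^^^^^^^^^^^^^^
    return np.atleast_1d(self.fun(x))
                         ~~~~~~~~^^^
    return self.f(x, *self.args, **self.kwargs)
           ~~~~~~^^^^^^^^^^^^^^^^^^^^^^^^^^^^^^
  File "tilt.py", line 31, in res
    c,M=cam(n); d=np.c_[(q[:,1]-c['cx'])/c['fx'],-(q[:,2]-c['cy'])/c['fy'],-np.ones(len(q))]@M.T
                         ~^^^^^
IndexError: too many indices for array: array is 1-dimensional, but 2 were indexed
Traceback (most recent call last):
  File "an.py", line 11, in <module>
    m,h,c=disc_pts(im,wd); print(len(c),cv2.fitEllipse(h.astype(np.float32)))
                                        ~~~~~~~~~~~~~~^^^^^^^^^^^^^^^^^^^^^^
cv2.error: OpenCV(4.12.0) /io/opencv/modules/imgproc/src/shapedescr.cpp:361: error: (-201:Incorrect size of input array) There should be at least 5 points to fit the ellipse in function 'fitEllipseNoDirect'
```

View pics/pair6.png

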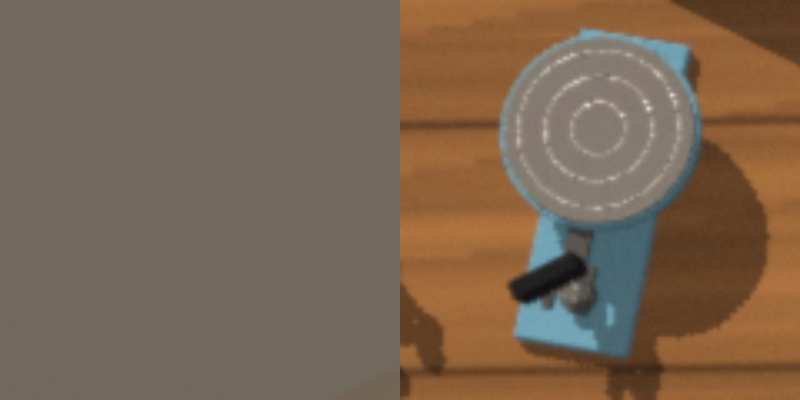

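```bash
python3 go.py 190 595 210 2.6
```

```text
pos [270.2 447.4 220.5] rot [-3.141e+00 -2.000e-03  1.855e+00] q [1.02 0.17 1.83 0.   1.14 0.74] clk 6.2 F [ 0.2 -0.1 -0.8] M [-0.04  0.02 -0.01] op 0.581
dp [164.1 -35.7  10.8] ang [ 3.000e-04 -1.700e-03 -7.455e-01]
```

```bash
python3 -m creep '[{"dp":[35,-8,0],"angular":[0,0,0],"fingers":50},{"dp":[70,-15,0],"angular":[0,0,0],"fingers":50},{"dp":[105,-23,0],"angular":[0,0,0],"fingers":50},{"dp":[140,-31,0],"angular":[0,0,0],"fingers":50},{"dp":[164,-36,0],"angular":[0,0,0],"fingers":50}]'
 python3 - <<'E'
from h import *
for n in("side","top"): cv2.imwrite(f"pics/{n}7.png",optics.grab_frame(n))
s=cv2.imread("pics/side7.png");t=cv2.imread("pics/top7.png")
E
python3 tilt.py 7; python3 an.py 7;python3 go.py 190 595 210 1.85
```

```text
clock: 6.62
eef_pos: [193.1, 594.3, 220.3]
tcp_rot: [3.141, -0.001, 1.851]
contact_force: [0.5, 0.2, 0.2]
opening: 0.587
empty -0.1774549568119586 121.3617015369875 [6.10058e+02 2.09089e+02 6.73030e+01 3.00000e-03 1.99150e+01 3.99280e+01
 5.98120e+01] 0.0045 [111, 242] 0.43
[490.96849637 230.73167368   2.12817064] 122.9945136485967
s 336.0 485.1647058823529 [487.72942789 234.1560176    2.16343679] 63.947412533640914
t 211.76666666666665 215.30196078431374 [490.67199668 230.13660625   1.97038124] 39.586462898885046
217 ((170.4633331298828, 265.9881896972656), (65.80741882324219, 81.53173065185547), 73.52046966552734)
184 ((169.86529541015625, 186.68553161621094), (59.13241195678711, 65.56736755371094), 167.62738037109375)
pos [192.8 594.8 220. ] rot [ 3.142e+00 -1.000e-03  1.852e+00] q [1.25 0.34 1.61 0.   1.19 0.97] clk 6.72 F [ 0.5 -0.7  0.3] M [-0.02 -0.01  0.  ] op 0.587
dp [ 1.  -2.7 10. ] ang [ 0.     -0.0009  0.0023]
```

View pics/fit7.png

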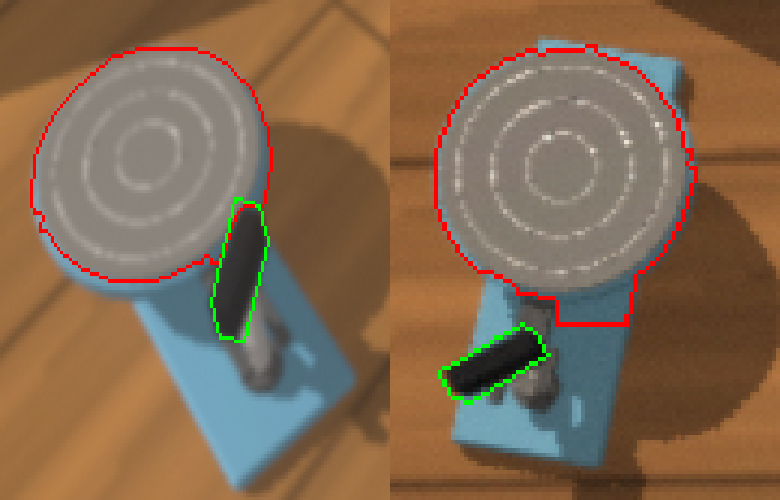

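View pics/side7.png

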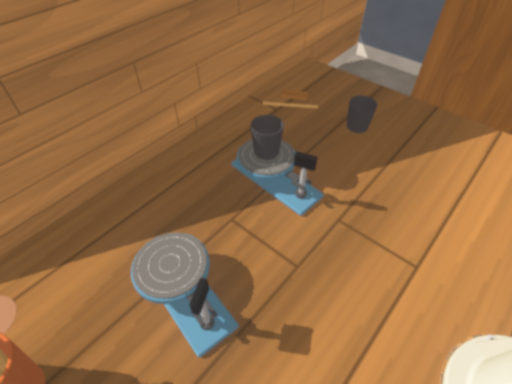

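```bash
cat > t2.py <<'E'
from tilt import *
# general plane: normal from (a,b): tilt about both axes; radii fixed
def fit2(views,C,psi,tilt,roll=False,rads=(20,40,60),it=5,only=None):
    p=np.r_[C,tilt,0.]
    rads=np.array(rads,float)
    for k in range(it):
        pts=[]
        for n,im in views:
            q=ringpts(n,im,p[:3],psi,p[3],rads,hw=5)
            if len(q): pts.append((n,q))
        def res(p):
            e,f=frame(psi,p[3]); nrm=np.cross(e,f); nrm=nrm+ (p[4] if roll else 0)*f; nrm/=np.linalg.norm(nrm); out=[]
            for n,q in pts:
                c,M=cam(n); d=np.c_[(q[:,1]-c['cx'])/c['fx'],-(q[:,2]-c['cy'])/c['fy'],-np.ones(len(q))]@M.T
                l=((p[:3]-c['eye'])@nrm)/(d@nrm); X=c['eye']+d*l[:,None]
                out.append((np.linalg.norm(X-p[:3],axis=1)-rads[q[:,0].astype(int)])*(500/l/ -1 if False else 1))
            out.append([p[4]*.1]); return np.concatenate(out)
        o=least_squares(res,p,loss='soft_l1',f_scale=.7); p=o.x
    cov=np.linalg.pinv(o.jac.T@o.jac)*np.mean(o.fun**2)
    return p.round(4),np.sqrt(np.diag(cov))[3:].round(4),[len(q) for _,q in pts]
if __name__=="__main__":
    for k in "07":
        s=cv2.imread(f"pics/side{k}.png");t=cv2.imread(f"pics/top{k}.png")
        for roll in(False,True):
          for nm,C,psi in(("empty",(609,209.5,67.3),-.1774),("level",(650,-150,68),-0.02)):
            for v in([("side",s),("top",t)],[("side",s)],[("top",t)]):
                try: print(k,nm,roll,[a for a,_ in v],*fit2(v,C,psi,0 if nm=="level" or k=="7" else -.22,roll))
                except Exception as e: print(k,nm,"fail",e)
E
python3 t2.py
python3 - <<'E'
from h import *
s=cv2.imread("pics/side7.png");t=cv2.imread("pics/top7.png")
cv2.imwrite("pics/lev7.png",np.hstack([cv2.resize(s[110:220,225:335],(400,400),interpolation=cv2.INTER_CUBIC),cv2.resize(t[125:235,265:375],(400,400),interpolation=cv2.INTER_CUBIC)]))
E
```

```text
0 empty False ['side', 'top'] [ 6.063186e+02  2.098404e+02  6.693640e+01 -2.128000e-01  0.000000e+00] [0.0056 4.5309] [118, 197]
0 empty False ['side'] [ 6.084851e+02  2.089210e+02  6.342110e+01 -2.360000e-01  0.000000e+00] [0.0049 2.4671] [118]
0 empty False ['top'] [ 6.071269e+02  2.106029e+02  6.297930e+01 -2.165000e-01  0.000000e+00] [0.0111 4.8186] [197]
0 level False ['side', 'top'] [ 6.404235e+02 -1.471268e+02  5.956330e+01  4.579000e-01  0.000000e+00] [ 0.1835 30.255 ] [12, 19]
0 level False ['side'] [240.6044 329.0628 683.3009   0.9596   0.    ] [0.0072 0.    ] [4]
0 level False ['top'] [511.2727 -70.2251 665.7112  -6.6173   0.    ] [7.1729 2.5187] [8]
0 empty True ['side', 'top'] [ 6.063070e+02  2.098716e+02  6.705810e+01 -2.081000e-01  1.990000e-02] [0.0053 0.0047] [120, 196]
0 empty True ['side'] [ 6.086105e+02  2.088803e+02  6.321460e+01 -2.354000e-01  7.600000e-03] [0.0051 0.0041] [117]
0 empty True ['top'] [ 6.063549e+02  2.100090e+02  6.646600e+01 -2.192000e-01  2.740000e-02] [0.0096 0.0112] [201]
0 level True ['side', 'top'] [ 6.419235e+02 -1.455283e+02  4.526510e+01
[... 928 characters left out ...]
] [5.4526 2.6828] [10]
7 empty True ['side', 'top'] [ 6.101101e+02  2.090830e+02  6.719110e+01  1.620000e-02 -2.000000e-04] [0.0035 0.0033] [113, 242]
7 empty True ['side'] [ 6.123471e+02  2.083548e+02  6.418660e+01 -5.300000e-03  1.600000e-03] [0.004  0.0032] [107]
7 empty True ['top'] [ 6.104479e+02  2.094210e+02  6.507630e+01  1.500000e-03 -8.000000e-04] [0.0077 0.0074] [243]
7 level True ['side', 'top'] [ 6.480406e+02 -1.450187e+02  3.890740e+01  3.788000e-01 -1.113000e-01] [0.0566 0.0163] [17, 24]
7 level True ['side'] [3.117266e+02 3.285835e+02 5.961286e+02 4.160820e+01 1.182000e-01] [0.0006 0.0012] [4]
7 level True ['top'] [ 362.6479  -30.0798 1154.5954    1.3356   -0.    ] [0. 0.] []
```

View pics/lev7.png

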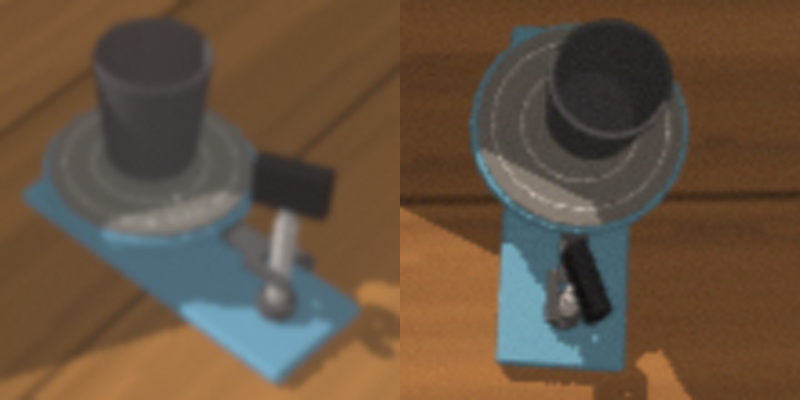

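```bash
cat > ba.py <<'E'
from tilt import *
ks=sys.argv[1].split(','); T0=[float(x) for x in sys.argv[2].split(',')]
srot=float(sys.argv[3]) if len(sys.argv)>3 else .003
rads=np.array([20,40,60.]); psi0=-.1774
def unpack(p):
    return p[:2],p[2],p[3],p[4:7],p[7:10],p[10:13],p[13:16],p[16:]
def centre(xy,h,psi,t):
    e,f=frame(psi,t); n=np.cross(e,f); return np.r_[xy,70-h]+h*n,n
p=np.r_[610,209.2,17,psi0,np.zeros(12),T0]
for it in range(4):
    xy,h,psi,*_,T=unpack(p)
    obs=[]
    for i,k in enumerate(ks):
        for n in("side","top"):
            C,_=centre(xy,h,psi,T[i]); 
            # ring search uses uncorrected cams: shift by z bias
            q=ringpts(n,cv2.imread(f"pics/{n}{k}.png"),C+np.array([0,0,-2.5]),psi,T[i],rads,hw=5)
            obs.append((i,n,q))
    def res(p):
        xy,h,psi,e1,r1,e2,r2,T=unpack(p); out=[]
        for i,n,q in obs:
            C,nr=centre(xy,h,psi,T[i]); c,M=cam(n); de,dr=(e1,r1) if n=="side" else (e2,r2)
            Rr=R.from_rotvec(dr).as_matrix(); eye=c['eye']+de
            d=(np.c_[(q[:,1]-c['cx'])/c['fx'],-(q[:,2]-c['cy'])/c['fy'],-np.ones(len(q))]@M.T)@Rr.T
            l=((C-eye)@nr)/(d@nr); X=eye+d*l[:,None]
            px=c['fx']/l.mean()  # px per mm
            out.append((np.linalg.norm(X-C,axis=1)-rads[q[:,0].astype(int)])*px/.35)
        out.append(np.r_[e1,e2]/1.5); out.append(np.r_[r1,r2]/srot); out.append([(psi-psi0)/.03,(h-17)/4])
        return np.concatenate(out)
    o=least_squares(res,p,loss='soft_l1'); p=o.x
sd=np.sqrt(np.diag(np.linalg.inv(o.jac.T@o.jac)))
print("T",p[16:].round(4),sd[16:].round(4),"xyh psi",p[:4].round(3),"cost",o.cost,len(o.fun));print(p[4:16].round(4))
E
python3 ba.py 0,7 -.22,.003; python3 ba.py 0,7 -.22,.003 0.0003;python3 ba.py 7 .003
```

```text
T [-0.2283 -0.0041] [0.0106 0.0074] xyh psi [ 6.13326e+02  2.09261e+02  1.75780e+01 -1.93000e-01] cost 73.72615663752032 693
[-8.2000e-03  3.1870e-01  4.7789e+00  8.0000e-04 -2.1000e-03  2.0000e-04
  8.2000e-03 -3.1880e-01  3.5450e+00  2.0000e-04 -2.7000e-03  1.0000e-04]
T [-0.2278  0.0004] [0.01   0.0073] xyh psi [ 6.11147e+02  2.08985e+02  1.71360e+01 -1.90000e-01] cost 81.09714301257958 686
[-0.6125  0.4755  5.0949  0.     -0.     -0.      0.6125 -0.4754  4.788
 -0.     -0.     -0.    ]
T [0.0027] [0.0085] xyh psi [ 6.12232e+02  2.09004e+02  1.70000e+01 -1.77000e-01] cost 43.43519909681925 373
[-4.0700e-02  1.9940e-01  3.2443e+00 -2.0000e-04 -1.8000e-03  3.0000e-04
  4.0800e-02 -1.9940e-01  1.9644e+00  2.0000e-04 -2.1000e-03 -2.0000e-04]
```

```bash
python3 - <<'E'
from h import *
for n,w in(("side",(110,220,225,335)),("top",(125,235,265,375))):
    a=cv2.imread(f"pics/{n}0.png")[w[0]:w[1],w[2]:w[3]];b=cv2.imread(f"pics/{n}7.png")[w[0]:w[1],w[2]:w[3]]
    print(n,cv2.phaseCorrelate(a.mean(2),b.mean(2)),cv2.absdiff(a,b).mean())
s=r.sense();print(s['clock'],s['contact_force'],s['eef_pos'],abs(s['qvel']).max())
r.sign_off()
E
```

```text
side ((-0.013736982351389315, -0.012175595547724072), 0.9986979723478159) 0.5212396694214876
top ((-0.05660127111567448, 0.009606375295383884), 0.9896644229132943) 1.8947382920110192
6.7167 [ 0.53395136 -0.71210529  0.29197024] [192.84213435 594.77301704 219.97677041] 0.0603725213188031
the job is handed in; nothing more can be done
```

I turned the crooked stand's knob clockwise by about 1.4 rad, let go, and lifted and backed the gripper off to about (193, 595, 220) mm. I handed the job in at 6.7 s.

**Tilt:** fitting the rings on the table in both cameras gave about -0.22 rad at the start. At the end, most fits lay between -0.006 and +0.003 rad, but one two-camera variant gave +0.016. The joint fit that also allows for camera calibration error gave 0.000 ± 0.007 (-0.004 in its other setting). I take the table as level to about 0.01 rad.

**Checks that disagreed:**
- **Release turn:** my release call repeated the last 0.19 rad turn by mistake while the fingers were opening. The knob may have moved a few extra hundredths of a radian, which is under 0.01 rad of tilt.
- **Knob angle:** the two camera fits of the final knob angle differed by about 0.16 rad, so I relied on the rings instead.
- **Calibration of the tilt:** I could not use the level stand as a reference, because the mug hides too much of its rings.

**Rest of the scene:** the mug and level stand show no shift between the first and last pictures (under 0.1 px). The force reading was under 1 N with the arm clear.

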